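# Pack the dispensary order tray

## Task

Put the three lidded jars into the order tray on the table, each standing upright inside the ring of its own size: the large jar in the large ring, the medium in the medium, the small in the small. Keep the lidded jars upright all the way, and leave the two open, lidless jars standing where they are.

Things in the scene. Friction and masses are not known exactly. Their poses are not given: they have to be found in the camera images.
- jar_large: large lidded jar, a straight upright cylinder 64 mm across and 95 mm tall (0.25 kg, clear plastic with brown contents, the top 24 mm is a white screwed-on lid of the same width; lid and jar are one piece). Origin: centre of its underside; z up along its axis. Loose
- jar_medium: medium lidded jar, same make: 50 mm across, 85 mm tall, 0.16 kg. Origin: centre of its underside; z up. Loose
- jar_small: small lidded jar, same make: 36 mm across, 75 mm tall, 0.08 kg. Origin: centre of its underside; z up. Loose
- open_large: open empty clear jar without lid, 64 mm across, 83 mm tall, wall 3 mm. Origin: centre of its underside. Loose; stays where it is
- open_medium: open empty clear jar without lid, 50 mm across, 73 mm tall, wall 3 mm. Origin: centre of its underside. Loose; stays where it is
- tray: low open wooden tray, 320 mm long (its x axis) by 130 mm wide (its y axis), walls 30 mm high and 6 mm thick, floor 6 mm thick; fixed to the table. Origin: centre of its underside. The three rings stand in a row along its x axis at -100, 0 and +100 mm, in any order
- seat_large: large grey upstanding ring fixed on the tray floor, inner diameter 82 mm, outer 90 mm, 12 mm high. Origin: its centre at floor level (6 mm above the table); a jar standing in it has its underside at this height
- seat_medium: medium grey ring, likewise: inner diameter 68 mm, outer 76 mm, 12 mm high. Origin: its centre at floor level
- seat_small: small grey ring, likewise: inner diameter 54 mm, outer 62 mm, 12 mm high. Origin: its centre at floor level
Things that resemble listed ones, but are neither listed nor needed, are in the scene too. Leave any purple look-alike of the jar_large alone.

How it is judged:
By the outcome, as a careful person would: the job done as asked, in the order asked, and still so for the second after the job is handed in, with the robot touching nothing.
It also fails if it takes over 88 s, if anything falls off the work surface, if the arm or the gripper's body presses on something with over 40 N, if the wrist force passes 120 N, or if a joint passes its speed limit or range.

## Robot

A 6-joint arm with a two-finger parallel gripper is mounted at the origin on the work surface. World frame = base frame: x ahead of the robot, y to its left, z up, the work surface at z = 0. Lengths are in mm, angles in rad, forces in N, time in s.
With the tool pointing down it reaches from about 325 to 925 mm from the base axis. Payload 3.1 kg.
Tool frame: the origin (TCP) lies midway between the tips of the shut fingers; the grasp point (between the pads) lies env.hold_point_z behind it (env.hold_point_z is the distance from the TCP to the grasp point, in mm); z points along the fingers, y is the line along which they close (so a half turn about z gives the same grasp; the last joint's range is limited). The gripper opens to 85 mm and grips with 20 to 120 N. Pads are 22 mm wide; open, the fingers measure 114 mm over their backs; the gripper's body (76 mm by 85 mm) begins 54 mm behind the grasp point. The pads swing forward as they close: fully open they stand 13 mm farther back than shut.
Start: joints at [-1.458, 0.217, 1.613, -0, 1.311, -0.112], TCP at [139.34, -609.281, 231.3] pointing down, gripper open.
Joint ranges: [-2.75, 2.75], [-0.78, 2.1], [0.31, 2.55], [-1.13, 4.27], [0.13, 2.63], [-2.58, 2.58]. Speed limits (rad/s): [2.79, 2.79, 3.14, 3.14, 3.14, 3.14].

## Interface

Orientations are given as a rotation vector (axis times angle).
In Python, from plant import telemetry, viewer, env, finder gives the robot as it stands.
- The arm moves only by the tool carry_out, never from a script. Its argument "targets" is a list of rows, each a list of 7 numbers: the shift along the world's x, y, z in units of 25 mm (1.0 is 25 mm), then the turn, a rotation vector about the world's x, y, z in units of 6 degrees (1.0 is 6 degrees), then the opening, from 0 (shut) to 1 (fully open). In form: [[x, y, z, wx, wy, wz, fingers], ...]. A call has 1 to 5 rows; each row is the pose to reach, as a shift and turn from the pose commanded when the call began; what a row does not reach only later rows make up. A row lasts 1/12 s, in which the tool goes at most 41.7 mm and 7.16 degrees, less where a joint would pass 70% of its speed; a pose out of reach is approached as far as the arm can. A call with a gripper value outside its range is refused whole. The fingers move at their own pace and stop on an object; "grip_force" is the grip in N (left out, the last holds). Time passes only in rows, so rows that repeat a pose let the fingers close. It gives the time, the measured TCP pose, the force, the opening and the grip force at its end, in the units of the state.
- telemetry.state(): the state, without advancing time (a new reading comes with each control period).
- viewer.camera(name): name is "side" or "top"; returns (picture, depth): 480x640x3 uint8, red, green, blue; 480x640 float32, mm along the optical axis (not along the pixel's ray), 0 where there is no reading.
- viewer.get_calibration(name): a dict with "mtx" (3x3 intrinsics, pixels), "extrinsics" (4x4, takes a point from camera to world coordinates). Camera axes: x right, y up, looking along -z (the intrinsics and any distortion apply to the point x, -y, -z); pixel columns grow to the right and rows downward; lengths in mm; the calibration is good to about 2 mm. A picture is of the moment at which its call begins. get_calibration takes no time and is no camera call.
- env.close_job(): hands the job in; it is judged then, once.
Trained networks look in the newest picture that a camera, given by its name, has taken for a name from the list of things; names that differ only in an ending like _2 or _b are one class to them, and where a whole thing is asked for, a point or a joint stands for the part that bears it (a point fixed in the world has none). Each returns a list of dicts, best first, with "score" (0 to 1); they miss things now and then, are a little off and sometimes report something else, mostly with a low value. They report only what shows in the picture. A call takes as long as a camera call. They do not tell look-alikes from the thing itself.
- finder.masks_of(camera, name): "region" (480x640 bool, what is visible of it) and "extent" ([centre column, centre row, width, height] in pixels, round what is visible of it).
The state is a dict: "t": time; "joint_positions": joint angles; "joint_velocities": joint speeds; "effort": joint torques, N m; "tool_pos": TCP position; "ee_rot": TCP orientation; "wrist_force": force on the tool from outside, world axes, zero at the start; "wrist_torque": the same for the moment, N m; "gripper_width": opening from 0.0 (shut) to 1.0 (fully open); "grasp_force": force on a finger pad.
Only numpy, scipy, OpenCV 4.12 (cv2) and the standard library are available. Lean on these libraries where they do the work, as an engineer would, in place of code of your own. Each camera call takes 0.05 s, during which the arm holds its last target. There are 200 camera calls.

## Working session

There is one attempt and no reset: what is moved stays moved. The work goes in short steps, Python scripts to look and compute and a tool call to move; the robot and the scene stay as the last step left them, time stands still between calls to the robot, and variables do not carry over. Pictures are saved under pics/ and viewed, at most 14 in all, crops included, and the job is handed in when it is done.

Besides the shell and the picture viewer there is one more tool, called after "Call:" as a command line: name --pt "numbers of a row" for each row, then --argument value for the rest. carry_out: Moves the arm, as the interface text tells. Its arguments: {"type":"object","properties":{"targets":{"type":"array","items":{"type":"array","items":{"type":"number"}}},"grip_force":{"type":"number"}},"required":["targets"]}

```bash
mkdir -p pics
cat > h.py <<'E'
import numpy as np, cv2
from plant import telemetry, viewer, env, finder
def pts(cam, depth, mask=None):
    c=viewer.get_calibration(cam); K=np.array(c["mtx"]); T=np.array(c["extrinsics"])
    m=depth>0
    if mask is not None: m&=mask
    v,u=np.nonzero(m); d=depth[v,u]
    P=np.c_[(u-K[0,2])/K[0,0]*d, -(v-K[1,2])/K[1,1]*d, -d]
    return P@T[:3,:3].T+T[:3,3], u, v
def save(n,p): cv2.imwrite(f"pics/{n}.png",p[:,:,::-1])
E
python3 - <<'E'
from h import *
print(env.hold_point_z, telemetry.state())
for cam in("top","side"):
    p,d=viewer.camera(cam); save(cam+"0",p); np.save(cam+"0d.npy",d)
    c=viewer.get_calibration(cam); print({k:(np.round(v,3).tolist()) for k,v in c.items()})
    for n in["jar_large","jar_medium","jar_small","open_large","open_medium","tray","seat_large","seat_medium","seat_small"]:
        for r in finder.masks_of(cam,n):
            if r["score"]<.25: continue
            P,u,v=pts(cam,d,r["region"])
            if len(P)==0: print(cam,n,"no depth",r["extent"]);continue
            hi=P[P[:,2]>np.percentile(P[:,2],95)-6]
            print(cam,n,round(r["score"],2),np.round(r["extent"]),"zmax",np.percentile(P[:,2],95).round(1),"topmid",((hi.max(0)+hi.min(0))/2).round(1),"size",np.ptp(hi,axis=0).round())
print(telemetry.state()["t"])
E
```

```text
18.700000000000003 {'t': 0.0, 'joint_positions': array([-1.45816901e+00,  2.17806153e-01,  1.61495208e+00, -2.57770716e-06,
        1.31128297e+00, -1.12230055e-01]), 'joint_velocities': array([-2.17746414e-05, -1.74605248e-03,  1.41400228e-05, -1.61378146e-04,
        1.12155136e-03, -9.59943495e-04]), 'effort': array([-1.38509989e-03, -3.96847558e+01, -3.03854120e+01, -2.57890697e-04,
        9.83751408e-03,  1.51541900e-05]), 'tool_pos': array([ 139.26397021, -608.44186301,  229.92664348]), 'ee_rot': array([-3.11932516e+00, -3.52187827e-01,  4.67251435e-06]), 'wrist_force': array([-1.66388305, -0.31466105, -0.31157198]), 'wrist_torque': array([-0.01184828, -0.03404055, -0.01564023]), 'grasp_force': 0.0, 'gripper_width': 1.0004196551377904}
{'mtx': [[585.658, 0.0, 316.503], [0.0, 585.658, 245.611], [0.0, 0.0, 1.0]], 'extrinsics': [[0.025, 0.996, -0.085, 400.776], [-1.0, 0.026, 0.003, -94.904], [0.005, 0.085, 0.996, 1136.625], [0.0, 0.0, 0.0, 1.0]]}
top jar_large 0.95 [464. 212.  45.  41.] zmax 98.7 topmid [ 563.3 -373.1   97.9] size [62. 63. 10.]
top jar_large 0.84 [468. 331.  45. 
[... 2171 characters left out ...]
side open_large 0.62 [325. 367.  38.  44.] zmax 18.6 topmid [471.  177.7  16.3] size [74. 77.  7.]
side open_large 0.57 [284. 218.  29.  50.] zmax 81.2 topmid [ 590.4 -183.3   79.7] size [61. 68.  9.]
side open_medium 0.6 [351. 218.  23.  39.] zmax 71.7 topmid [ 437.1 -208.3   69.9] size [48. 50.  8.]
side tray 0.64 [273. 353. 201. 108.] zmax 29.3 topmid [568.2 156.3  28.2] size [364. 194.  10.]
side seat_large 0.68 [273. 352.  51.  42.] zmax 18.3 topmid [568.2 157.1  16.5] size [87. 89.  8.]
side seat_medium 0.78 [325. 364.  38.  41.] zmax 18.6 topmid [470.9 177.7  16.3] size [74. 77.  7.]
side seat_small 0.85 [220. 339.  32.  32.] zmax 18.4 topmid [666.  135.6  16. ] size [61. 62.  7.]
1.0
```

View pics/top0.png

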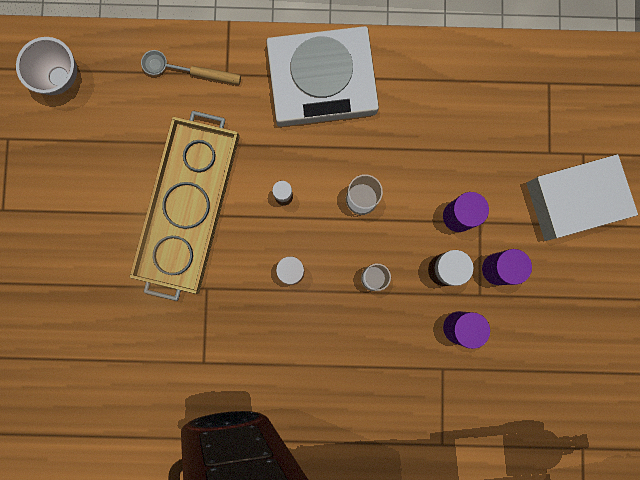

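View pics/side0.png

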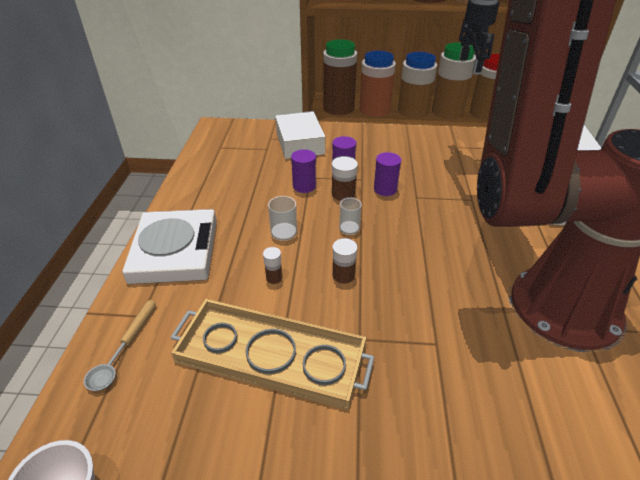

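Run:
```python
import cv2,numpy as np
a=cv2.imread("pics/top0.png")[180:360,420:560];b=cv2.imread("pics/side0.png")[120:220,270:430]
a=cv2.resize(a,None,fx=3,fy=3);b=cv2.resize(b,(456,285))
o=np.zeros((540,800,3),np.uint8);o[:540,:420]=a;o[:285,420:]=cv2.resize(b,(380,285));cv2.imwrite("pics/crop.png",o)
```

```text
(no output)
```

View pics/crop.png

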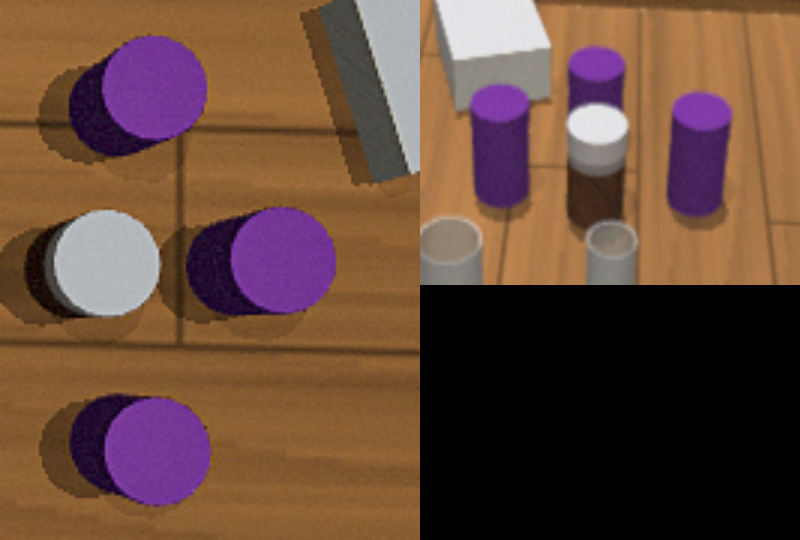

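Large-jar candidates in the top image are the white-lidded jar at (454,268) and purple look-alikes at (470,211), (508,267) and (468,330). The white-lidded jar with brown contents is jar_large. The crop confirms it, at about (457,-345) with its top at 95 mm. 

The medium jar is at (446,-51) and the small jar at (592,-32). The rings are large (569,157), medium (471,178) and small (666.5,135). To clear the purple neighbours I will close along 53°, which is a −50° turn.

Call:
carry_out --pt "0.8 0.7 0 0 0 -0.5 1" --pt "1.7 1.4 0 0 0 -1.1 1" --pt "2.5 2.1 0 0 0 -1.7 1" --pt "3.4 2.8 0 0 0 -2.2 1" --pt "4.2 3.5 0 0 0 -2.8 1" --grip_force 40

```text
t: 1.42
tool_pos: [245.4, -520.9, 231.4]
ee_rot: [3.139, -0.112, 0.001]
wrist_force: [0.3, -0.9, 0.4]
gripper_width: 1.002
grasp_force: 0.0
```

Call:
carry_out --pt "0.8 0.7 0 0 0 -0.5 1" --pt "1.7 1.4 0 0 0 -1.1 1" --pt "2.5 2.1 0 0 0 -1.7 1" --pt "3.4 2.8 0 0 0 -2.2 1" --pt "4.2 3.5 0 0 0 -2.8 1"

```text
t: 1.83
tool_pos: [350.5, -433.4, 231.5]
ee_rot: [3.089, -0.569, 0.001]
wrist_force: [0.9, -0.1, -0.2]
gripper_width: 1.001
grasp_force: 0.0
```

Call:
carry_out --pt "0.9 0.7 0 0 0 -0.5 1" --pt "1.8 1.4 0 0 0 -1.1 1" --pt "2.6 2.1 0 0 0 -1.7 1" --pt "3.5 2.9 0 0 0 -2.2 1" --pt "4.3 3.57 0 0 0 -2.7 1"

```text
t: 2.25
tool_pos: [458.0, -343.7, 231.5]
ee_rot: [-2.979, 0.998, -0.001]
wrist_force: [-0.2, -0.3, -0.7]
gripper_width: 1.0
grasp_force: 0.0
```

Call:
carry_out --pt "0 0 -0.8 0 0 0 1" --pt "0 0 -1.6 0 0 0 1" --pt "0 0 -1.6 0 0 0 1" --pt "0 0 -1.6 0 0 0 1"

```text
t: 2.58
tool_pos: [456.0, -344.1, 190.0]
ee_rot: [-2.979, 0.994, 0.005]
wrist_force: [-0.3, 0.2, 0.1]
gripper_width: 1.001
grasp_force: 0.0
```

Call:
carry_out --pt "0 0 -1.2 0 0 0 1" --pt "0 0 -2.5 0 0 0 1" --pt "0 0 -3.6 0 0 0 1" --pt "0 0 -4.7 0 0 0 1" --pt "0 0 -5.3 0 0 0 1"

```text
t: 3.0
tool_pos: [455.8, -344.9, 57.1]
ee_rot: [-2.979, 0.996, 0.003]
wrist_force: [-0.9, -0.4, -0.7]
gripper_width: 1.0
grasp_force: 0.0
```

Call:
carry_out --pt "0 0 -0.55 0 0 0 1" --pt "0 0 -0.55 0 0 0 1" --pt "0 0 -0.55 0 0 0 0" --pt "0 0 -0.55 0 0 0 0" --pt "0 0 -0.55 0 0 0 0" --grip_force 40

```text
t: 3.42
tool_pos: [458.2, -346.5, 47.3]
ee_rot: [2.978, -0.995, 0.006]
wrist_force: [0.2, 0.2, -0.5]
gripper_width: 0.74
grasp_force: 45.0
```

Call:
carry_out --pt "0 0 0 0 0 0 0" --pt "0 0 0 0 0 0 0" --pt "0 0 0 0 0 0 0" --pt "0 0 0 0 0 0 0" --pt "0 0 0 0 0 0 0"

```text
t: 3.83
tool_pos: [458.2, -346.4, 47.2]
ee_rot: [2.978, -0.994, 0.006]
wrist_force: [-0.4, 0.3, 6.7]
gripper_width: 0.744
grasp_force: 45.1
```

Call:
carry_out --pt "0 0 0.4 0 0 0 0" --pt "0 0 1.2 0 0 0 0" --pt "0 0 2.2 0 0 0 0" --pt "0 0 3.4 0 0 0 0" --pt "0 0 4.5 0 0 0 0"

```text
t: 4.25
tool_pos: [455.5, -343.7, 157.5]
ee_rot: [-2.978, 0.994, 0.006]
wrist_force: [0.2, -0.6, -3.2]
gripper_width: 0.739
grasp_force: 45.1
```

Call:
carry_out --pt "0 0 0.5 0 0 0 0" --pt "0 0 0.6 0 0 0 0" --pt "0 0 0.6 0 0 0 0" --pt "0 0 0.6 0 0 0 0"

```text
t: 4.58
tool_pos: [455.6, -343.8, 170.3]
ee_rot: [-2.978, 0.994, 0.006]
wrist_force: [0.3, 0.3, -2.8]
gripper_width: 0.737
grasp_force: 45.1
```

Run:
```python
from h import *
print(telemetry.state())
p,d=viewer.camera("side"); save("side1",p[80:380,150:550])
```

```text
{'t': 4.5833, 'joint_positions': array([-7.69453672e-01,  1.65127641e-01,  1.79384519e+00, -1.32879564e-05,
        1.18674693e+00,  1.44573276e+00]), 'joint_velocities': array([-0.00086796,  0.0204648 ,  0.01746751,  0.00174061,  0.00081736,
       -0.00191296]), 'effort': array([-2.43252784e-03, -3.89554882e+01, -3.14942658e+01,  1.13709641e-03,
       -4.98779712e-02, -1.19282449e-04]), 'tool_pos': array([ 455.55428429, -343.80558938,  170.29818481]), 'ee_rot': array([-2.97824933,  0.99421263,  0.00585023]), 'wrist_force': array([ 0.31479354,  0.25845799, -2.84791541]), 'wrist_torque': array([ 0.00749371,  0.02780229, -0.0400297 ]), 'grasp_force': 45.122124552726746, 'gripper_width': 0.7370448305325025}
```

View pics/side1.png

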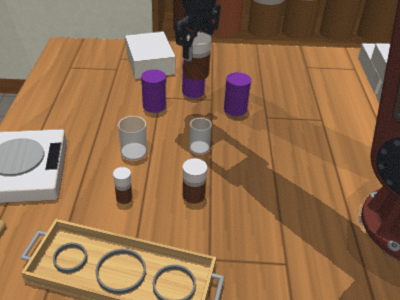

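The picture shows the large jar held upright at crop (197,57), clear of the purple ones. Next I carry it to the large ring.

Call:
carry_out --pt "0.1 0.5 0 0 0 0.1 0" --pt "0.3 1.3 0 0 0 0.3 0" --pt "0.5 2.4 0 0 0 0.5 0" --pt "0.8 3.6 0 0 0 0.75 0" --pt "1.1 4.8 0 0 0 1 0"

```text
t: 5.05
tool_pos: [483.3, -222.6, 170.6]
ee_rot: [-3.027, 0.836, 0.006]
wrist_force: [0.3, -0.0, -3.3]
gripper_width: 0.744
grasp_force: 45.2
```

Call:
carry_out --pt "0.25 1.2 0 0 0 0.3 0" --pt "0.5 2.4 0 0 0 0.5 0" --pt "0.8 3.6 0 0 0 0.75 0" --pt "1.0 4.8 0 0 0 1 0" --pt "1.3 6 0 0 0 1.2 0"

```text
t: 5.47
tool_pos: [515.2, -72.3, 170.6]
ee_rot: [-3.074, 0.643, 0.006]
wrist_force: [1.3, -0.2, -4.1]
gripper_width: 0.74
grasp_force: 45.2
```

Call:
carry_out --pt "0.25 1.2 0 0 0 0.3 0" --pt "0.5 2.4 0 0 0 0.5 0" --pt "0.8 3.6 0 0 0 0.75 0" --pt "1.0 4.8 0 0 0 1 0" --pt "1.3 6 0 0 0 1.2 0"

```text
t: 5.88
tool_pos: [547.4, 77.3, 170.6]
ee_rot: [3.109, -0.448, -0.007]
wrist_force: [0.1, -0.3, -2.7]
gripper_width: 0.734
grasp_force: 45.2
```

Call:
carry_out --pt "0.2 1.1 0 0 0 0.3 0" --pt "0.4 2 0 0 0 0.5 0" --pt "0.6 2.7 0 0 0 0.75 0" --pt "0.78 3.2 0 0 0 0.77 0" --pt "0.78 3.28 0 0 0 0.77 0"

```text
t: 6.3
tool_pos: [568.2, 159.4, 171.1]
ee_rot: [-3.124, 0.322, 0.003]
wrist_force: [-0.6, -0.6, -3.0]
gripper_width: 0.744
grasp_force: 45.4
```

Call:
carry_out --pt "0 0 -0.4 0 0 0 0" --pt "0 0 -1.2 0 0 0 0" --pt "0 0 -2 0 0 0 0" --pt "0 0 -2.5 0 0 0 0" --pt "0 0 -2.8 0 0 0 0"

```text
t: 6.72
tool_pos: [566.3, 155.5, 99.2]
ee_rot: [3.123, -0.328, -0.009]
wrist_force: [-0.2, -0.6, -3.5]
gripper_width: 0.739
grasp_force: 45.4
```

Run:
```python
from h import *
for cam in("top","side"):
    p,d=viewer.camera(cam); save(cam+"2",p)
    for r in finder.masks_of(cam,"jar_large"):
        P,u,v=pts(cam,d,r["region"]); m=np.percentile(P[:,2],95); hi=P[P[:,2]>m-6]
        print(cam,round(r["score"],2),np.round(r["extent"]),m.round(1),((hi.max(0)+hi.min(0))/2).round(1),np.ptp(hi,axis=0).round())
a=cv2.imread("pics/top2.png")[120:320,100:300];b=cv2.imread("pics/side2.png")[230:430,150:400]
cv2.imwrite("pics/c2.png",np.hstack([cv2.resize(a,(400,400)),cv2.resize(b,(400,400))]))
print(telemetry.state()["tool_pos"])
```

```text
top 0.83 [465. 211.  42.  38.] 98.9 [ 563.3 -372.9   98.2] [62. 63. 11.]
top 0.62 [183. 212.  24.  16.] 149.2 [541.7 142.6 147.9] [14. 22.  9.]
top 0.6 [467. 329.  50.  39.] 99.0 [ 347.7 -375.1   97.8] [63. 63. 10.]
side 0.74 [390. 175.  28.  42.] 95.3 [ 346.8 -375.6   93.9] [63. 66.  9.]
side 0.69 [273. 320.  36.  66.] 148.0 [548.1 156.7 167.8] [28. 62. 51.]
side 0.45 [346. 173.  14.   9.] 21.7 [ 448.4 -427.2   20.5] [29. 21.  9.]
[569.2857266  156.54302848 102.939333  ]
```

View pics/c2.png

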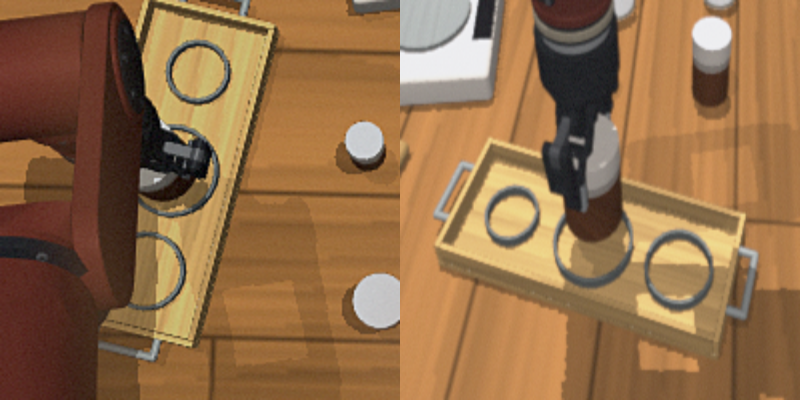

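The large jar hangs upright over the large ring and is consistent with the measurements, so I lower and release it.

Call:
carry_out --pt "0 0 -0.5 0 0 0 0" --pt "0 0 -1.1 0 0 0 0" --pt "0 0 -1.6 0 0 0 0" --pt "0 0 -1.9 0 0 0 0" --pt "0 0 -2.03 0 0 0 0"

```text
t: 7.33
tool_pos: [568.2, 156.9, 52.9]
ee_rot: [3.124, -0.325, -0.005]
wrist_force: [-11.9, -1.5, 23.7]
gripper_width: 0.742
grasp_force: 47.4
```

Call:
carry_out --pt "0 0 0 0 0 0 0" --pt "0 0 0 0 0 0 0" --pt "0 0 0 0 0 0 0.8" --pt "0 0 0 0 0 0 0.9" --pt "0 0 0 0 0 0 1"

```text
t: 7.75
tool_pos: [569.8, 157.1, 52.2]
ee_rot: [-3.124, 0.326, -0.003]
wrist_force: [-0.3, -1.3, 0.0]
gripper_width: 0.993
grasp_force: 0.0
```

Call:
carry_out --pt "0 0 0 0 0 0 1" --pt "0 0 0 0 0 0 1" --pt "0 0 0.4 0 0 0 1" --pt "0 0 1.2 0 0 0 1" --pt "0 0 2.2 0 0 0 1"

```text
t: 8.17
tool_pos: [567.0, 156.7, 105.7]
ee_rot: [3.124, -0.326, -0.007]
wrist_force: [-0.7, 0.4, 0.3]
gripper_width: 1.005
grasp_force: 0.0
```

Call:
carry_out --pt "0 0 1.2 0 0 0 1" --pt "0 0 2.4 0 0 0 1" --pt "0 0 2.8 0 0 0 1"

```text
t: 8.42
tool_pos: [572.2, 157.5, 183.2]
ee_rot: [-3.122, 0.325, -0.015]
wrist_force: [1.1, 0.6, -0.2]
gripper_width: 0.999
grasp_force: 0.0
```

Call:
carry_out --pt "-0.5 -0.8 0 0 0 0 1" --pt "-1.1 -1.8 0 0 0 0 1" --pt "-1.7 -2.9 0 0 0 0 1" --pt "-2.3 -3.9 0 0 0 0 1" --pt "-2.9 -4.9 0 0 0 0 1"

```text
t: 8.83
tool_pos: [495.2, 33.5, 176.6]
ee_rot: [3.125, -0.325, -0.0]
wrist_force: [1.1, -0.3, 0.2]
gripper_width: 1.004
grasp_force: 0.0
```

Call:
carry_out --pt "-0.6 -1 0 0 0 0 1" --pt "-1.2 -2 0 0 0 0 1" --pt "-1.8 -3 0 0 0 0 1" --pt "-2.02 -3.42 0 0 0 0 1" --pt "-2.02 -3.42 0 0 0 0 1"

```text
t: 9.25
tool_pos: [444.4, -52.8, 176.5]
ee_rot: [3.123, -0.331, -0.001]
wrist_force: [0.5, -0.0, -0.4]
gripper_width: 1.004
grasp_force: 0.0
```

Run:
```python
from h import *
for cam in("top","side"):
    p,d=viewer.camera(cam); save(cam+"3",p)
    for n in("jar_large","jar_medium"):
      for r in finder.masks_of(cam,n):
        P,u,v=pts(cam,d,r["region"]); m=np.percentile(P[:,2],95); hi=P[P[:,2]>m-6]
        print(cam,n,round(r["score"],2),np.round(r["extent"]),m.round(1),((hi.max(0)+hi.min(0))/2).round(1),np.ptp(hi,axis=0).round())
a=cv2.imread("pics/top3.png")[120:320,100:350];b=cv2.imread("pics/side3.png")[200:430,150:400]
cv2.imwrite("pics/c3.png",np.hstack([cv2.resize(a,(400,400)),cv2.resize(b,(400,400))]))
print(telemetry.state()["tool_pos"])
```

```text
top jar_large 0.85 [466. 212.  46.  42.] 98.8 [ 563.3 -373.1   97.6] [62. 63.  9.]
top jar_large 0.76 [177. 200.  46.  38.] 104.5 [568.4 157.5 103.1] [62. 63.  9.]
top jar_large 0.64 [508. 269.  49.  35.] 98.9 [ 461.9 -450.    97.5] [63. 64.  9.]
top jar_large 0.62 [468. 329.  46.  38.] 99.1 [ 348.6 -374.4   97.5] [61. 61.  9.]
side jar_large 0.94 [303. 173.  27.  42.] 95.0 [ 562.5 -369.9   93.2] [62. 59.  8.]
side jar_large 0.64 [269. 336.  40.  65.] 101.5 [567.2 156.8  99.6] [62. 64.  8.]
side jar_large 0.6 [388. 174.  27.  40.] 95.3 [ 347.8 -371.8   93.1] [61. 66.  8.]
side jar_large 0.57 [336. 166.   6.  15.] 283.5 [465.9 -30.  292. ] [ 5. 23. 29.]
side jar_medium 0.55 [345. 262.  26.  48.] 85.4 [445.7 -49.5  83.5] [47. 49.  8.]
[446.26490914 -50.26295652 176.78632728]
```

View pics/c3.png

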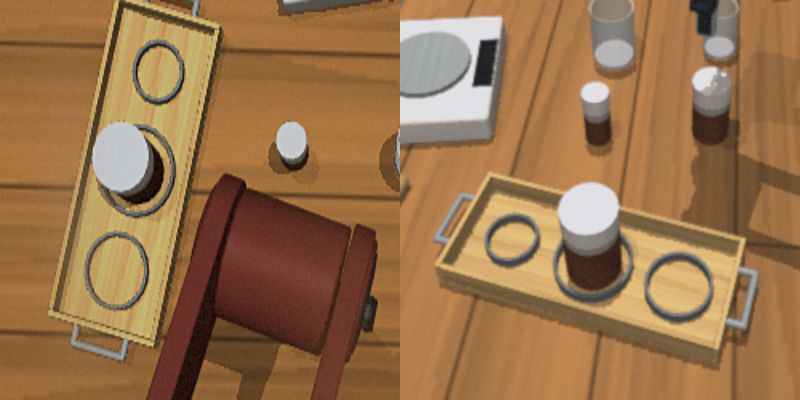

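The large jar stands centred in its ring, with its top at 101 mm. Next I grasp the medium jar.

Call:
carry_out --pt "0 0 -1.2 0 0 0 1" --pt "0 0 -2.5 0 0 0 1" --pt "0 0 -3.6 0 0 0 1" --pt "0 0 -4.6 0 0 0 1" --pt "0 0 -5.4 0 0 0 1"

```text
t: 9.97
tool_pos: [445.1, -49.9, 39.7]
ee_rot: [-3.124, 0.323, 0.003]
wrist_force: [0.0, -0.3, -0.6]
gripper_width: 0.999
grasp_force: 0.0
```

Call:
carry_out --pt "0 0 0 0 0 0 1" --pt "0 0 0 0 0 0 0" --pt "0 0 0 0 0 0 0" --pt "0 0 0 0 0 0 0" --pt "0 0 0 0 0 0 0" --grip_force 35

```text
t: 10.38
tool_pos: [447.9, -51.3, 43.8]
ee_rot: [3.124, -0.325, 0.007]
wrist_force: [0.5, 1.2, 3.0]
gripper_width: 0.576
grasp_force: 36.5
```

Call:
carry_out --pt "0 0 0 0 0 0 0" --pt "0 0 0 0 0 0 0" --pt "0 0 0 0 0 0 0" --pt "0 0 0 0 0 0 0" --pt "0 0 0 0 0 0 0"

```text
t: 10.8
tool_pos: [447.9, -51.4, 43.7]
ee_rot: [3.124, -0.326, 0.007]
wrist_force: [0.3, 1.3, 6.3]
gripper_width: 0.579
grasp_force: 36.8
```

Call:
carry_out --pt "0 0 0.4 0 0 0 0" --pt "0 0 1.2 0 0 0 0" --pt "0 0 2.2 0 0 0 0" --pt "0 0 3.2 0 0 0 0" --pt "0 0 4 0 0 0 0"

```text
t: 11.22
tool_pos: [445.4, -51.1, 143.5]
ee_rot: [3.124, -0.326, 0.0]
wrist_force: [0.7, -0.5, -2.0]
gripper_width: 0.576
grasp_force: 36.8
```

Call:
carry_out --pt "0 0 0.6 0 0 0 0" --pt "0 0 1 0 0 0 0" --pt "0 0 1 0 0 0 0"

```text
t: 11.47
tool_pos: [447.1, -51.5, 169.3]
ee_rot: [3.124, -0.326, 0.007]
wrist_force: [0.2, -0.1, -1.9]
gripper_width: 0.576
grasp_force: 36.8
```

Call:
carry_out --pt "0.05 0.5 0 0 0 0 0" --pt "0.15 1.4 0 0 0 0 0" --pt "0.3 2.5 0 0 0 0 0" --pt "0.4 3.7 0 0 0 0 0" --pt "0.5 4.9 0 0 0 0 0"

```text
t: 11.88
tool_pos: [456.9, 72.4, 165.2]
ee_rot: [3.124, -0.328, -0.005]
wrist_force: [0.3, -0.5, -1.8]
gripper_width: 0.579
grasp_force: 37.0
```

Call:
carry_out --pt "0.15 1.2 0 0 0 0 0" --pt "0.3 2.4 0 0 0 0 0" --pt "0.4 3.4 0 0 0 0 0" --pt "0.5 4.0 0 0 0 0 0" --pt "0.51 4.25 0 0 0 0 0"

```text
t: 12.3
tool_pos: [470.0, 179.5, 165.1]
ee_rot: [3.125, -0.322, -0.004]
wrist_force: [0.2, -0.4, -3.0]
gripper_width: 0.577
grasp_force: 37.0
```

Call:
carry_out --pt "0 0 -0.3 0 0 0 0" --pt "0 0 -1.1 0 0 0 0" --pt "0 0 -2 0 0 0 0" --pt "0 0 -2.6 0 0 0 0" --pt "0 0 -2.8 0 0 0 0"

```text
t: 12.72
tool_pos: [467.5, 175.6, 92.6]
ee_rot: [3.121, -0.327, -0.012]
wrist_force: [0.2, 0.0, -2.3]
gripper_width: 0.575
grasp_force: 37.0
```

Run:
```python
from h import *
for cam in("top","side"):
    p,d=viewer.camera(cam); save(cam+"4",p)
a=cv2.imread("pics/top4.png")[120:320,100:350];b=cv2.imread("pics/side4.png")[200:430,150:400]
cv2.imwrite("pics/c4.png",np.hstack([cv2.resize(a,(400,400)),cv2.resize(b,(400,400))]))
print(telemetry.state()["tool_pos"],telemetry.state()["joint_positions"])
```

```text
[469.12002718 176.2476951   94.59850818] [ 2.19482865e-01  1.24240314e-01  2.00210396e+00 -4.60787029e-04
  1.02026684e+00  1.99934424e+00]
```

View pics/c4.png

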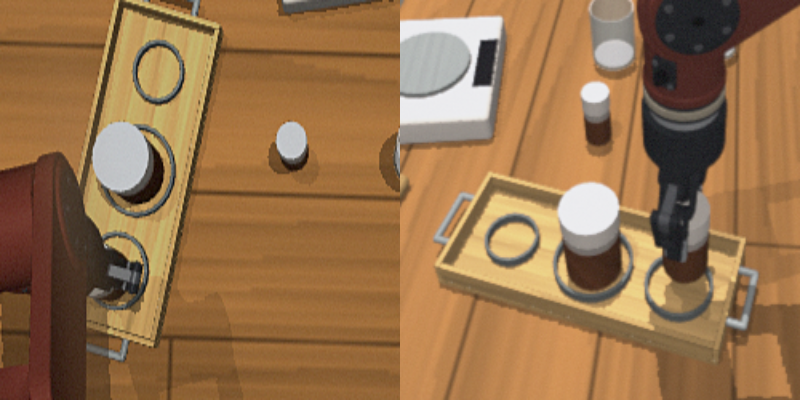

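The medium jar hangs upright over the medium ring at crop (685,285), so I lower and release it.

Call:
carry_out --pt "0 0 -0.5 0 0 0 0" --pt "0 0 -1.0 0 0 0 0" --pt "0 0 -1.5 0 0 0 0" --pt "0 0 -1.75 0 0 0 0" --pt "0 0 -1.86 0 0 0 0"

```text
t: 13.23
tool_pos: [471.0, 177.2, 50.1]
ee_rot: [3.124, -0.326, -0.001]
wrist_force: [0.7, 0.1, -2.0]
gripper_width: 0.579
grasp_force: 37.0
```

Call:
carry_out --pt "0 0 0 0 0 0 0" --pt "0 0 0 0 0 0 0" --pt "0 0 0 0 0 0 0.6" --pt "0 0 0 0 0 0 0.8" --pt "0 0 0 0 0 0 1"

```text
t: 13.65
tool_pos: [472.2, 178.0, 51.4]
ee_rot: [-3.124, 0.326, -0.003]
wrist_force: [0.4, 0.3, 0.2]
gripper_width: 0.863
grasp_force: 0.0
```

Call:
carry_out --pt "0 0 0 0 0 0 1" --pt "0 0 0 0 0 0 1" --pt "0 0 0.4 0 0 0 1" --pt "0 0 1.2 0 0 0 1" --pt "0 0 2.2 0 0 0 1"

```text
t: 14.07
tool_pos: [469.2, 177.3, 104.7]
ee_rot: [3.123, -0.326, -0.007]
wrist_force: [-0.5, 0.2, 0.0]
gripper_width: 1.006
grasp_force: 0.0
```

Call:
carry_out --pt "0 0 1.2 0 0 0 1" --pt "0 0 2.4 0 0 0 1" --pt "0 0 2.8 0 0 0 1"

```text
t: 14.32
tool_pos: [474.2, 178.5, 181.2]
ee_rot: [-3.122, 0.325, -0.014]
wrist_force: [1.0, 0.9, 1.3]
gripper_width: 1.0
grasp_force: 0.0
```

Call:
carry_out --pt "0.5 -0.8 0 0 0 0 1" --pt "1.1 -1.8 0 0 0 0 1" --pt "1.7 -2.9 0 0 0 0 1" --pt "2.3 -3.9 0 0 0 0 1" --pt "2.9 -4.9 0 0 0 0 1"

```text
t: 14.73
tool_pos: [543.8, 54.1, 175.2]
ee_rot: [3.125, -0.325, -0.001]
wrist_force: [-0.0, 0.3, 0.2]
gripper_width: 0.997
grasp_force: 0.0
```

Call:
carry_out --pt "0.6 -1 0 0 0 0 1" --pt "1.2 -2 0 0 0 0 1" --pt "1.7 -3 0 0 0 0 1" --pt "1.94 -3.49 0 0 0 0 1" --pt "1.94 -3.49 0 0 0 0 1"

```text
t: 15.15
tool_pos: [593.0, -34.6, 175.2]
ee_rot: [3.123, -0.331, 0.001]
wrist_force: [0.9, 0.2, 0.2]
gripper_width: 1.001
grasp_force: 0.0
```

Run:
```python
from h import *
for cam in("top","side"):
    p,d=viewer.camera(cam); save(cam+"5",p)
    for n in("jar_large","jar_medium","jar_small","open_large","open_medium"):
      for r in finder.masks_of(cam,n):
        if r["score"]<.4: continue
        P,u,v=pts(cam,d,r["region"]); m=np.percentile(P[:,2],95); hi=P[P[:,2]>m-6]
        print(cam,n,round(r["score"],2),np.round(r["extent"]),m.round(1),((hi.max(0)+hi.min(0))/2).round(1),np.ptp(hi,axis=0).round())
a=cv2.imread("pics/top5.png")[120:320,100:350];b=cv2.imread("pics/side5.png")[200:430,150:400]
cv2.imwrite("pics/c5.png",np.hstack([cv2.resize(a,(400,400)),cv2.resize(b,(400,400))]))
print(telemetry.state()["tool_pos"])
```

```text
top jar_large 0.94 [508. 269.  52.  37.] 98.7 [ 462.  -449.6   97.1] [63. 64.  9.]
top jar_large 0.92 [466. 212.  45.  42.] 98.8 [ 563.4 -372.9   98.2] [62. 64. 11.]
top jar_large 0.67 [171. 198.  30.  34.] 105.4 [537.7 113.1 333.3] [123. 151. 468.]
top jar_large 0.58 [468. 332.  45.  41.] 99.1 [ 347.9 -374.7   97.4] [63. 61.  8.]
top jar_large 0.5 [366. 195.  38.  41.] 84.7 [ 592.7 -183.6   84.2] [63. 62. 11.]
top jar_medium 0.6 [164. 254.  33.  26.] 95.1 [468.5 125.2 320.1] [ 50. 156. 462.]
top open_large 0.8 [365. 195.  39.  39.] 84.7 [ 593.2 -183.6   84.2] [64. 62. 11.]
top open_medium 0.64 [365. 193.  38.  38.] 84.8 [ 592.2 -183.6   84.2] [62. 62. 11.]
side jar_large 0.91 [270. 336.  43.  66.] 101.3 [567.3 156.6  99.2] [63. 64.  8.]
side jar_large 0.84 [344. 158.  26.  46.] 95.2 [ 460.4 -450.7   93.9] [62. 65.  9.]
side jar_large 0.77 [300. 172.  28.  42.] 95.1 [ 562.6 -372.4   93.4] [63. 63.  9.]
side jar_large 0.73 [389. 175.  28.  43.] 95.5 [ 346.7 -372.2   94. ] [59. 63.  9.]
side jar_large 0.5 [273. 353. 204. 110.] 29.7 [567.8 156.2  58.6] [363. 195.  70.]
side jar_medium 0.91 [327. 351.  32.  53.] 91.5 [469.  178.6  89.4] [48. 48.  8.]
side jar_small 0.82 [270. 265.  18.  36.] 75.3 [591.6 -31.9  73. ] [35. 39.  7.]
side open_large 0.73 [283. 217.  29.  47.] 81.2 [ 590.1 -183.4   80.3] [60. 66. 10.]
side open_medium 0.66 [349. 218.  23.  34.] 72.1 [ 437.1 -207.6   70.3] [48. 52.  8.]
[591.99658734 -31.57019765 175.38484724]
```

View pics/c5.png

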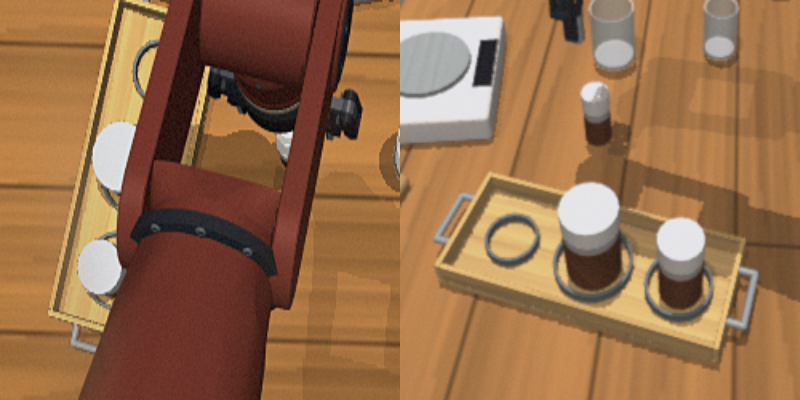

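The medium jar is seated in its ring with its top at 91 mm. Next is the small jar.

Call:
carry_out --pt "0 0 -1.2 0 0 0 1" --pt "0 0 -2.5 0 0 0 1" --pt "0 0 -3.6 0 0 0 1" --pt "0 0 -4.7 0 0 0 1" --pt "0 0 -5.5 0 0 0 1"

```text
t: 16.17
tool_pos: [590.6, -31.7, 35.2]
ee_rot: [-3.124, 0.326, 0.005]
wrist_force: [-0.1, -0.6, -0.7]
gripper_width: 1.0
grasp_force: 0.0
```

Call:
carry_out --pt "0 0 0 0 0 0 1" --pt "0 0 0 0 0 0 0" --pt "0 0 0 0 0 0 0" --pt "0 0 0 0 0 0 0" --pt "0 0 0 0 0 0 0" --grip_force 30

```text
t: 16.58
tool_pos: [594.0, -32.3, 40.1]
ee_rot: [3.124, -0.326, 0.007]
wrist_force: [-0.8, -0.1, 0.2]
gripper_width: 0.452
grasp_force: 0.0
```

Call:
carry_out --pt "0 0 0 0 0 0 0" --pt "0 0 0 0 0 0 0" --pt "0 0 0 0 0 0 0" --pt "0 0 0 0 0 0 0" --pt "0 0 0 0 0 0 0"

```text
t: 17.0
tool_pos: [594.0, -32.3, 40.1]
ee_rot: [3.124, -0.326, 0.006]
wrist_force: [0.0, 0.7, 6.5]
gripper_width: 0.415
grasp_force: 29.9
```

Call:
carry_out --pt "0 0 0.4 0 0 0 0" --pt "0 0 1.2 0 0 0 0" --pt "0 0 2.2 0 0 0 0" --pt "0 0 3.2 0 0 0 0" --pt "0 0 4 0 0 0 0"

```text
t: 17.42
tool_pos: [592.1, -32.0, 139.8]
ee_rot: [3.125, -0.326, 0.001]
wrist_force: [0.2, 0.1, -1.7]
gripper_width: 0.415
grasp_force: 30.1
```

Call:
carry_out --pt "0 0 0.6 0 0 0 0" --pt "0 0 1 0 0 0 0" --pt "0 0 1 0 0 0 0"

```text
t: 17.67
tool_pos: [593.7, -32.3, 165.9]
ee_rot: [3.124, -0.326, 0.008]
wrist_force: [1.2, 0.6, -1.0]
gripper_width: 0.413
grasp_force: 30.1
```

Call:
carry_out --pt "0.2 0.4 0 0 0 0 0" --pt "0.5 1.2 0 0 0 0 0" --pt "1 2.2 0 0 0 0 0" --pt "1.5 3.3 0 0 0 0 0" --pt "1.95 4.4 0 0 0 0 0"

```text
t: 18.08
tool_pos: [640.1, 79.6, 160.3]
ee_rot: [3.124, -0.327, -0.006]
wrist_force: [-0.7, 0.3, -0.1]
gripper_width: 0.42
grasp_force: 30.1
```

Call:
carry_out --pt "0.4 1.0 0 0 0 0 0" --pt "0.8 1.8 0 0 0 0 0" --pt "1.0 2.2 0 0 0 0 0" --pt "1.03 2.29 0 0 0 0 0" --pt "1.03 2.29 0 0 0 0 0"

```text
t: 18.5
tool_pos: [665.7, 135.7, 161.1]
ee_rot: [3.124, -0.324, -0.004]
wrist_force: [-0.1, -0.3, -0.7]
gripper_width: 0.413
grasp_force: 30.2
```

Call:
carry_out --pt "0 0 -0.3 0 0 0 0" --pt "0 0 -1.1 0 0 0 0" --pt "0 0 -2 0 0 0 0" --pt "0 0 -2.6 0 0 0 0" --pt "0 0 -2.8 0 0 0 0"

```text
t: 18.92
tool_pos: [663.2, 133.5, 88.3]
ee_rot: [3.123, -0.328, -0.012]
wrist_force: [-0.8, -0.3, -0.9]
gripper_width: 0.416
grasp_force: 30.2
```

Run:
```python
from h import *
for cam in("top","side"):
    p,d=viewer.camera(cam); save(cam+"6",p)
a=cv2.imread("pics/top6.png")[120:320,100:350];b=cv2.imread("pics/side6.png")[200:430,150:400]
cv2.imwrite("pics/c6.png",np.hstack([cv2.resize(a,(400,400)),cv2.resize(b,(400,400))]))
print(telemetry.state()["tool_pos"])
```

```text
[664.79458577 134.13130012  90.51953332]
```

View pics/c6.png

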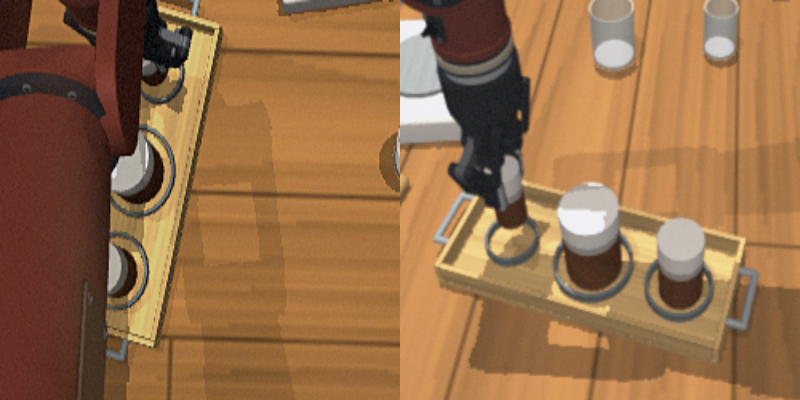

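The small jar hangs upright over the small ring, so I lower, release and retreat.

Call:
carry_out --pt "0 0 -0.5 0 0 0 0" --pt "0 0 -1.0 0 0 0 0" --pt "0 0 -1.5 0 0 0 0" --pt "0 0 -1.75 0 0 0 0" --pt "0 0 -1.86 0 0 0 0"

```text
t: 19.43
tool_pos: [665.7, 135.4, 46.0]
ee_rot: [3.124, -0.325, -0.005]
wrist_force: [-6.6, 0.1, 14.2]
gripper_width: 0.416
grasp_force: 31.0
```

Call:
carry_out --pt "0 0 0 0 0 0 0" --pt "0 0 0 0 0 0 0" --pt "0 0 0 0 0 0 0.45" --pt "0 0 0 0 0 0 0.6" --pt "0 0 0 0 0 0 0.8"

```text
t: 19.85
tool_pos: [666.8, 135.2, 46.4]
ee_rot: [-3.125, 0.326, -0.001]
wrist_force: [-0.9, 0.2, -0.8]
gripper_width: 0.72
grasp_force: 0.0
```

Call:
carry_out --pt "0 0 0 0 0 0 0.8" --pt "0 0 0 0 0 0 0.8" --pt "0 0 0.4 0 0 0 0.8" --pt "0 0 1.2 0 0 0 0.8" --pt "0 0 2.2 0 0 0 0.8"

```text
t: 20.27
tool_pos: [664.6, 135.0, 99.9]
ee_rot: [3.124, -0.326, -0.008]
wrist_force: [0.1, 0.8, -0.1]
gripper_width: 0.798
grasp_force: 0.0
```

Call:
carry_out --pt "0 0 1.2 0 0 0 0.8" --pt "0 0 2.4 0 0 0 0.8" --pt "0 0 3.4 0 0 0 0.8" --pt "0 0 4 0 0 0 0.8"

```text
t: 20.6
tool_pos: [668.6, 135.5, 206.9]
ee_rot: [-3.123, 0.325, -0.011]
wrist_force: [1.0, 0.4, -0.1]
gripper_width: 0.806
grasp_force: 0.0
```

Call:
carry_out --pt "0 -1 0 0 0 0 0.8" --pt "0 -2.2 0 0 0 0 0.8" --pt "0 -3.4 0 0 0 0 0.8" --pt "0 -4.6 0 0 0 0 0.8" --pt "0 -5.6 0 0 0 0 0.8"

```text
t: 21.02
tool_pos: [666.6, -6.7, 202.5]
ee_rot: [3.124, -0.326, 0.002]
wrist_force: [0.7, -0.3, 1.4]
gripper_width: 0.796
grasp_force: 0.0
```

Call:
carry_out --pt "0 -1 0 0 0 0 0.8" --pt "0 -2 0 0 0 0 0.8" --pt "0 -2.4 0 0 0 0 0.8" --pt "0 -2.4 0 0 0 0 0.8" --pt "0 -2.4 0 0 0 0 0.8"

```text
t: 21.43
tool_pos: [666.6, -64.5, 201.8]
ee_rot: [-3.123, 0.327, -0.001]
wrist_force: [-0.1, 0.6, -0.3]
gripper_width: 0.799
grasp_force: 0.0
```

Run:
```python
from h import *
for cam in("top","side"):
    p,d=viewer.camera(cam); save(cam+"7",p)
    for n in("jar_large","jar_medium","jar_small","open_large","open_medium"):
      for r in finder.masks_of(cam,n):
        if r["score"]<.4: continue
        P,u,v=pts(cam,d,r["region"]); m=np.percentile(P[:,2],95); hi=P[P[:,2]>m-6]
        print(cam,n,round(r["score"],2),np.round(r["extent"]),m.round(1),((hi.max(0)+hi.min(0))/2).round(1),np.ptp(hi,axis=0).round())
a=cv2.imread("pics/top7.png");b=cv2.imread("pics/side7.png")
cv2.imwrite("pics/c7.png",np.hstack([cv2.resize(a[100:320,100:540],(400,400)),cv2.resize(b[130:430,150:450],(400,400))]))
print(telemetry.state())
```

```text
top jar_large 0.92 [178. 202.  42.  40.] 105.0 [536.6 103.9 352.1] [125. 170. 506.]
top jar_large 0.91 [507. 268.  52.  39.] 98.7 [ 461.9 -449.4   97.7] [63. 64. 10.]
top jar_large 0.78 [465. 213.  42.  38.] 98.4 [ 563.2 -372.3   96.7] [62. 62.  9.]
top jar_large 0.61 [467. 331.  52.  38.] 99.0 [ 348.4 -375.3   97.6] [62. 62.  9.]
top jar_medium 0.88 [162. 254.  29.  25.] 95.3 [465.7 116.3 354. ] [ 56. 173. 529.]
top jar_small 0.75 [193. 153.  20.  24.] 84.9 [664.7 136.1  83.2] [35. 33.  9.]
top open_large 0.97 [365. 195.  43.  38.] 84.5 [ 593.2 -183.9   83.7] [63. 63. 10.]
top open_medium 0.77 [377. 278.  29.  32.] 75.2 [ 438.5 -208.6   74.8] [49. 49. 10.]
side jar_large 0.86 [345. 157.  22.  42.] 95.0 [ 461.6 -449.1   93.2] [59. 67.  8.]
side jar_large 0.82 [390. 176.  30.  44.] 95.3 [ 346.7 -374.8   93.5] [63. 64.  8.]
side jar_large 0.76 [301. 170.  26.  43.] 95.2 [ 562.4 -371.7   93.1] [61. 65.  8.]
side jar_medium 0.76 [326. 352.  32.  50.] 91.5 [469.  178.4  89.8] [48. 51.  8.]
side jar_small 0.85 [220. 327.  26.  40.] 81.3 [662.8 135.9  79.5] [33. 35.  8.]
side open_large 0.8
[... 162 characters left out ...]
333, 'joint_positions': array([-2.01265504e-01,  3.34232170e-01,  1.52601360e+00,  2.76890347e-05,
        1.28149905e+00,  1.57693774e+00]), 'joint_velocities': array([-0.00330871,  0.00128786, -0.00185851,  0.00173738, -0.00227982,
       -0.00265065]), 'effort': array([ 8.19878653e-02, -4.41807604e+01, -3.00532079e+01,  4.48019709e-03,
        1.80372903e-03,  2.55987989e-04]), 'tool_pos': array([666.57604007, -64.54974536, 201.22196026]), 'ee_rot': array([-3.12467250e+00,  3.25218456e-01,  2.33808710e-04]), 'wrist_force': array([ 0.10001722, -0.87639355, -0.69218115]), 'wrist_torque': array([ 0.00249337, -0.04130417, -0.0206422 ]), 'grasp_force': 0.0, 'gripper_width': 0.7991336693501951}
```

View pics/c7.png

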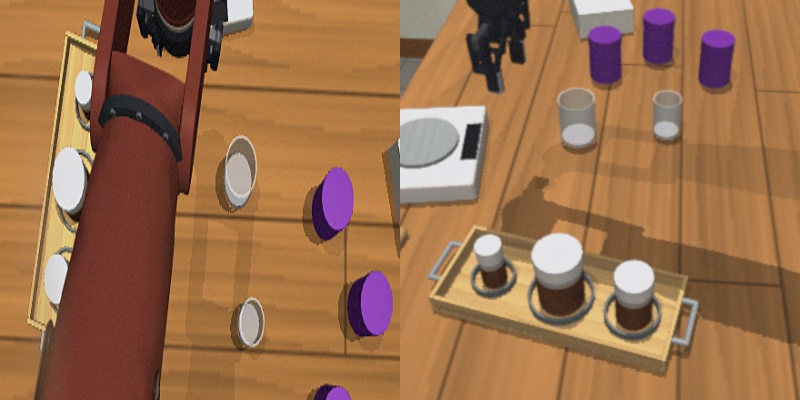

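All three jars are upright in their own rings, with tops at 101, 91 and 81 mm. The open jars and the purple ones have not moved, and the arm is clear.

```bash
python3 -c "from plant import env; print(env.close_job())"
```

```text
the job is handed in; nothing more can be done
None
```

The large, medium and small lidded jars each stand upright in the ring of their own size, the open jars and purple look-alikes were left where they were, and the job was handed in at about 22 s (no verdict was returned).

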